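Check a seal through the inspection mirror

TASK

Stand the small aluminium control unit upright on its plain short edge in the middle of the blue mat, lined up with the mat's long side, the end nearer the red seal dot at the top and the dot facing the swivel mirror, and let go of it. Then turn the sprung mirror by the orange tab on top until the inspection camera's red sight line, reflected by the mirror, falls on the red dot, and finish while still holding the mirror at that angle (it springs back if released). Leave the other things on the bench where they are.

Things in the scene. Friction and masses are not known exactly. Their poses are not given: they have to be found in the camera images.
- unit: control unit: aluminium box 60 x 84 x 22 mm (its own x, y, z), about 0.22 kg, origin at its centre. Its +z face (grey plate) carries the red seal dot; +y points to the end that must be the top when it stands. At the start it lies, dot up, on the sloped rest, its +y end raised by 25 degrees (the raised end points roughly to +y of the world, the rest may be yawed)
- unit_foot (a point): centre of the unit's short 60 x 22 mm edge at its -y end, 42 mm from its centre: the edge it is to stand on
- seal (a point): centre of the red seal dot, 28 mm across, on the unit's +z face, 10 mm from the middle towards its +y end: 52 mm above the foot edge
- rest: fixed grey sloped rest, 44 mm wide (its x; narrower than the unit, so that the unit's 60 mm width overhangs 8 mm each side), 88 mm long, sloping up at 25 degrees along its own +y; origin under its middle on the bench, the unit's centre is 39 mm above the bench. A lip 4 mm high at its low (-y) end
- mat: fixed flat blue mat 110 mm (its x) by 75 mm (its y), 2 mm thick, origin at the centre of its underside; its -y axis points roughly to the mirror
- station: fixed inspection station: steel base plate 250 x 70 x 8 mm; its origin on the bench lies on the mirror's vertical turning axis; the black camera (46 mm wide, top 77 mm above the bench) stands 152 to 208 mm along its own +x and looks back along -x at the mirror, 54 mm above the bench
- mirror (a joint): angle of the mirror about the vertical axis through the station's origin, 0 at rest against its stop, growing anticlockwise seen from above to 1.1 rad. A spring returns it to 0 (0.02 N m at 0, 0.15 N m per rad). The mirror is 66 mm wide in a black frame reaching 89 mm above the bench; its reflecting face lies on the axis; at 0 the face's normal is 15 degrees anticlockwise from the station's +x
- mirror_grip (a point): grip point on the turning axis, 114 mm above the bench, in the orange tab on top of the mirror. The tab is 36 mm long (point y), 12 mm thick (point x, the mirror's normal) and rises from 89 to 133 mm above the bench; the point turns with the mirror
- sight: the camera's reflected sight line, a thin red beam with no substance that starts on the mirror's turning axis 54 mm above the bench and runs along this frame's +x axis (shown 150 mm long, but it goes on); origin on the bench at the turning axis. It turns about the vertical twice as far as the mirror; with the mirror at 0 it points 30 degrees anticlockwise from the station's +x
- meter: loose red multimeter 160 x 80 x 40 mm, bystander, origin at the centre of its underside
- driver: loose screwdriver lying on the bench, bystander
- spool: loose blue spool, 52 mm across, 40 mm high, bystander
- jar: loose flux jar, 48 mm across, 50 mm high, bystander
- brush: loose brush lying on the bench, bystander
- bin: loose orange open bin 110 x 80 x 50 mm, bystander

How it is judged:
By the outcome, as a careful person would: the job done as asked, in the order asked, and still so for the second after the job is handed in, while the arm keeps its last pose, push and grip.
It also fails if it takes over 46 s, if anything falls off the work surface, if the arm or the gripper's body presses on something with over 40 N, if the wrist force passes 120 N, or if a joint passes its speed limit or range.

ROBOT

A 6-joint arm with a two-finger parallel gripper is mounted at the origin on the work surface. World frame = base frame: x ahead of the robot, y to its left, z up, the work surface at z = 0. Lengths are in m, angles in rad, forces in N, time in s.
With the tool pointing down it reaches from about 0.35 to 1 m from the base axis. Payload 7.1 kg.
Tool frame: the origin (TCP) lies between the finger pads; the fingertips stand 22 mm ahead of it and the grasp point (between the pads) lies 3 mm ahead of it; z points along the fingers, y is the line along which they close (so a half turn about z gives the same grasp; the last joint's range is limited). The gripper opens to 85 mm and grips with 20 to 120 N. Pads are 22 mm wide; open, the fingers measure 114 mm over their backs; the gripper's body (76 mm by 85 mm) begins 54 mm behind the grasp point. The pads swing forward as they close: fully open they stand 13 mm farther back than shut.
Start: joints at [1.131, 0.423, 1.63, -0, 1.089, -0.019], TCP at [0.255, 0.57, 0.253] pointing down, gripper open.
Joint ranges: [-3, 3], [-0.9, 2.11], [0.09, 2.58], [-1.31, 4.45], [0.11, 2.69], [-2.54, 2.54]. Speed limits (rad/s): [2.39, 2.39, 3.01, 3.14, 3.14, 3.14].

INTERFACE

Orientations are given as a rotation vector (axis times angle).
In Python, from rig import manip gives the robot as it stands. The module is installed in compiled form; this text tells all that it offers. Calls block until the motion is done:
- manip.move_to(position, orientation): joint-space move of the TCP to a pose.
- manip.servo_line(position, orientation=None, rate=0.15): straight line of the TCP; orientation=None keeps the orientation; rate is the mean speed in m/s.
- manip.set_joints(angles): joint-space move.
- manip.command_gripper(opening, f_grip=None): finger opening in m; f_grip is the grip in N (None keeps the last); returns when the fingers have stopped.
- manip.hold(seconds).
- manip.solve_ik(position, orientation): joint angles nearest the present ones, or None.
- manip.camera(name): name is "side" or "top"; returns a dict with "image" (480x640x3 uint8, red, green, blue), "fx", "fy", "cx", "cy" (pixels), "k1" (the pictures are not rectified: a ray, as slopes to the right and down, at radius r is drawn at 1 + k1 r^2 times it, then the intrinsics apply), "cam_to_world" (4x4, takes a point from camera to world coordinates). Camera axes: x right, y down, z forward; pixel columns grow to the right and rows downward; lengths in m; the calibration is good to about 2 mm. A picture is of the moment at which its call begins. There is no depth.
A pose or a line that the arm cannot do raises manip.IKError and nothing moves.
- manip.sign_off(): hands the job in; it is judged then, once.
Readings, each from a call of its own:
- manip.get_time(): time.
- manip.get_joint_positions(): joint angles.
- manip.get_joint_vel(): joint speeds.
- manip.get_tau(): joint torques, N m.
- manip.get_position(): TCP position.
- manip.get_ee_rot(): TCP orientation.
- manip.get_contact_force(): force on the tool from outside, world axes, zero at the start.
- manip.get_torque(): the same for the moment, N m.
- manip.get_width(): finger opening in m.
- manip.get_grip_force(): force on a finger pad.
Only numpy, scipy, OpenCV 4.12 (cv2) and the standard library are available. Lean on these libraries where they do the work, as an engineer would, in place of code of your own. Each camera call takes 0.05 s, during which the arm holds its last target. There are 200 camera calls.

## Working session

There is one attempt and no reset: what is moved stays moved. The work goes in short steps, each a Python script; the robot and the scene stay as the last script left them, time stands still between calls to the robot, and variables do not carry over. Pictures are saved under pics/ and viewed, at most 10 in all, crops included, and the job is handed in when it is done.

```bash
mkdir -p pics; python3 - <<'E'
from rig import manip
import cv2,numpy as np,pickle
d={}
for n in("side","top"):
    c=manip.camera(n);d[n]=c;cv2.imwrite(f"pics/{n}0.png",c["image"][:,:,::-1])
    print(n,c["fx"],c["fy"],c["cx"],c["cy"],c["k1"],np.round(c["cam_to_world"],4).tolist())
pickle.dump(d,open("c0.pkl","wb"));print(manip.get_time())
E
```

```text
side 504.5080797229643 504.5080797229643 321.5441472643045 236.750912363173 -0.062572755746104 [[-0.9967, -0.0605, 0.0532, 0.4566], [-0.0781, 0.5632, -0.8226, 0.8888], [0.0198, -0.8241, -0.5661, 0.7505], [0.0, 0.0, 0.0, 1.0]]
top 623.9437723962498 623.9437723962498 309.8140140360145 242.6570838263703 -0.21725890049802482 [[-0.0209, -0.9885, 0.1499, 0.3595], [-0.9997, 0.0223, 0.0071, -0.0582], [-0.0104, -0.1497, -0.9887, 1.2697], [0.0, 0.0, 0.0, 1.0]]
0.1
```

View pics/side0.png

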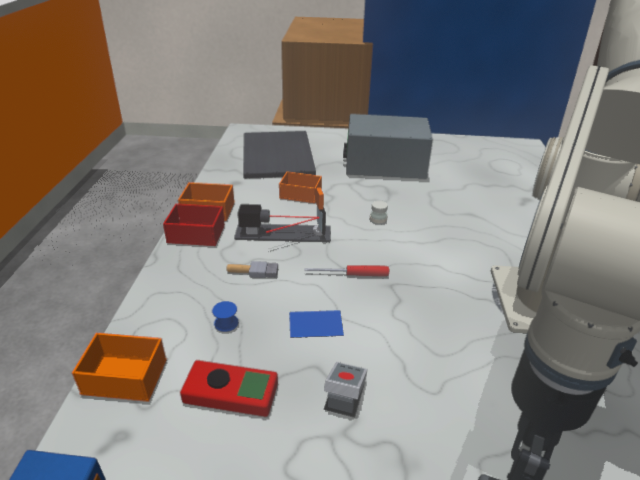

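View pics/top0.png

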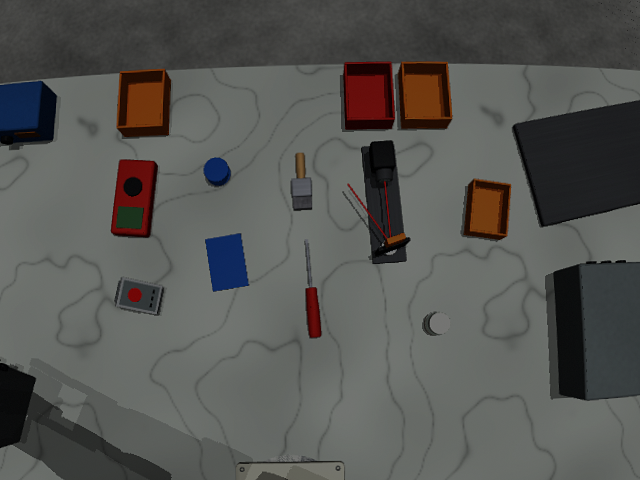

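The side view shows the mirror station (~(285,225)), mat (316,324) and unit on its rest (346,385). In the top view they are the unit (139,296), mat (227,262) and station (385,200), with the mirror near (390,245). I'll view enlarged crops of these next.

```bash
cat > h.py <<'E'
import numpy as np,cv2,pickle
from scipy.spatial.transform import Rotation as R
def K(c): return np.array([[c["fx"],0,c["cx"]],[0,c["fy"],c["cy"]],[0,0,1.]])
def dist(c): return np.array([c["k1"],0,0,0,0.])
def px2w(c,uv,z):
    p=cv2.undistortPoints(np.array(uv,float).reshape(-1,1,2),K(c),dist(c)).reshape(-1,2)
    T=c["cam_to_world"]; d=np.c_[p,np.ones(len(p))]@T[:3,:3].T
    return T[:3,3]+d*((z-T[2,3])/d[:,2])[:,None]
def w2px(c,P):
    W=np.linalg.inv(c["cam_to_world"])
    return cv2.projectPoints(np.array(P,float).reshape(-1,1,3),cv2.Rodrigues(W[:3,:3])[0],W[:3,3],K(c),dist(c))[0].reshape(-1,2)
E
python3 - <<'E'
from h import *
d=pickle.load(open("c0.pkl","rb"))
def crop(n,x,y,w,h,s): return cv2.resize(d[n]["image"][y:y+h,x:x+w,::-1],None,fx=s,fy=s,interpolation=cv2.INTER_CUBIC)
# 4 panels 400x300
a=crop("top",100,265,80,60,5);b=crop("top",345,135,80,60*1,5);b2=crop("top",345,210,80,60,5);e=crop("side",306,355,80,60,5)
f=np.vstack([np.hstack([a,e]),np.hstack([b2,crop("side",230,180,110,83,400/110)[:300,:400]])])
cv2.imwrite("pics/crops.png",f);print(f.shape)
for n in d:
    im=cv2.cvtColor(d[n]["image"],cv2.COLOR_RGB2HSV)
    m=cv2.inRange(im,(108,150,60),(125,255,255))
    x0,y0,x1,y1=(195,225,260,300) if n=="top" else (280,305,350,345)
    q=np.zeros_like(m);q[y0:y1,x0:x1]=m[y0:y1,x0:x1]
    r=cv2.minAreaRect(cv2.findNonZero(q)); 
    ct=max(cv2.findContours(q,0,1)[0],key=cv2.contourArea)
    ap=cv2.approxPolyDP(ct,4,True).reshape(-1,2); P=px2w(d[n],ap,.002)
    print(n,ap.tolist(),P.round(4).tolist(),P.mean(0))
    m=cv2.inRange(im,(0,150,90),(8,255,255))|cv2.inRange(im,(172,150,90),(180,255,255))
    x0,y0,x1,y1=(115,280,160,315) if n=="top" else (330,365,362,385)
    q=np.zeros_like(m);q[y0:y1,x0:x1]=m[y0:y1,x0:x1]; M=cv2.moments(q,True);uv=(M["m10"]/M["m00"],M["m01"]/M["m00"])
    print("dot",M["m00"],uv,px2w(d[n],uv,.053))
E
```

```text
(600, 800, 3)
side [[339, 312], [290, 313], [291, 336], [342, 334]] [[0.467, 0.0831, 0.002], [0.5717, 0.0967, 0.002], [0.5609, 0.164, 0.002], [0.4576, 0.1482, 0.002]] [0.5143017  0.12301019 0.002     ]
dot 74.0 (346.0, 375.5) [[0.44592607 0.29880164 0.053     ]]
top [[240, 234], [205, 240], [213, 290], [248, 284]] [[0.573, 0.0949, 0.002], [0.5621, 0.1681, 0.002], [0.4581, 0.1513, 0.002], [0.4691, 0.079, 0.002]] [0.51558401 0.12332444 0.002     ]
dot 152.0 (134.44078947368422, 294.4736842105263) [[0.44743835 0.30204052 0.053     ]]
```

View pics/crops.png

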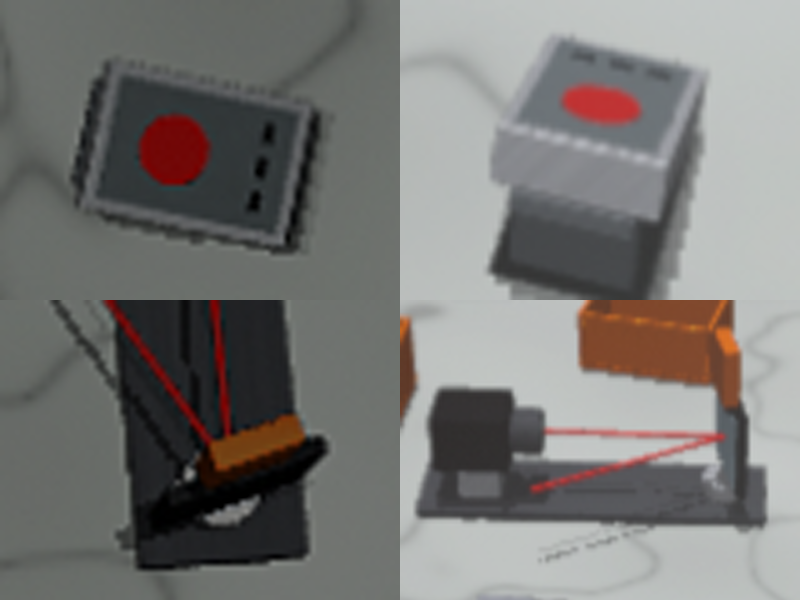

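The crops show the unit's top face (about (116,279)–(163,285) top-view px), its raised +y end at image left, and the tab and beam, with the beam tip near top (348,184) and side (267,232). Next I fit the poses.

```bash
cat > fit.py <<'E'
from h import *
from scipy.optimize import least_squares
d=pickle.load(open("c0.pkl","rb"))
t=d["top"];s=d["side"]
A=lambda u,v:(100+u/5-.4,265+v/5-.4); E_=lambda u,v:(306+(u-400)/5-.4,355+v/5-.4)
uc=np.array([[-30,42,11],[30,42,11],[30,-42,11],[-30,-42,11],[0,10,11]])/1e3
# top image: up=+X, left=+Y
ut=[A(84,207),A(113,60),A(315,103),A(287,249),(134.44,294.47)]
us=[E_(661,166),E_(497,125),E_(549,38),E_(708,72),(346,375.5)]
def urot(yaw): return R.from_euler("z",yaw)*R.from_euler("x",25,degrees=True)
def upts(p): return urot(p[2]).apply(uc)+[p[0],p[1],.039]
f=lambda p:np.r_[(w2px(t,upts(p))-ut).ravel(),(w2px(s,upts(p))-us).ravel()]
r=least_squares(f,[.45,.29,0],loss="soft_l1",x_scale=[.01,.01,.1]);U=r.x
print("unit",U,f(U).round(1).reshape(-1,2).tolist())
B=lambda u,v:(345+u/5-.4,210+(v-300)/5-.4)
E4=lambda u,v:(230+(u-400)*.275,180+(v-300)*.275)
def g(p):
    x,y,w=p; q=lambda a,l,z:[x+l*np.cos(w+a),y+l*np.sin(w+a),z]
    b=np.pi/6
    o=np.array([x,y,.0])
    # base -x corners unknown offset e; 
    return np.r_[(w2px(t,q(b,.15,.054))-(348,184)).ravel(),(w2px(s,q(b,.15,.054))-E4(533,490)).ravel(),
      (w2px(s,q(0,0,.054))-E4(722,437)).ravel(),(w2px(t,q(b,.015,.054))-B(206,438)).ravel(),
      (w2px(t,q(0,.15,.054))[0,0]-w2px(t,q(0,.02,.054))[0,0]-(387-390.5)),
      (w2px(s,q(0,.13,.054))-E4(546,432)).ravel()*[0,1]]
r=least_squares(g,[.45,-.19,.05],loss="soft_l1",x_scale=[.01,.01,.1]);S=r.x
print("station",S,g(S).round(1))
np.savez("est.npz",U=U,S=S)
ims={n:cv2.resize(d[n]["image"][:,:,::-1],None,fx=4,fy=4,interpolation=cv2.INTER_CUBIC) for n in d}
def poly(n,P,col,cl=True):
    q=(w2px(d[n],P)*4+1.5).round().astype(int); cv2.polylines(ims[n],[q],cl,col,1)
x,y,w=S
for n in d:
    poly(n,upts(U)[:4],(0,255,0))
    Q=lambda pts,a=0:R.from_euler("z",w+a).apply(np.array(pts)/1e3)+[x,y,0]
    for x0 in(-35,): poly(n,Q([[x0,-35,8],[x0+250,-35,8],[x0+250,35,8],[x0,35,8]]),(255,255,0))
    poly(n,Q([[-6,-18,133],[6,-18,133],[6,18,133],[-6,18,133]],np.pi/12),(0,255,0))
    poly(n,Q([[0,0,54],[150,0,54]],np.pi/6),(255,0,255),False);poly(n,Q([[0,0,54],[150,0,54]]),(255,0,255),False)
a=ims["top"][4*140:4*270,4*345:4*425];a=cv2.resize(a,(370,600));b=ims["side"][4*175:4*250,4*230:4*337]
o=np.zeros((600,800,3),np.uint8);o[:,:370]=a;o[:300,370:798]=b
c=ims["top"][4*265:4*335,4*105:4*175];o[310:590,380:660]=c
cv2.imwrite("pics/ov.png",o)
E
python3 fit.py
```

```text
unit [ 0.44610144  0.29677448 -0.20735591] [[-0.4, 0.2], [0.2, -0.1], [0.5, 0.2], [-0.0, 0.2], [0.4, 0.2], [1.0, 0.5], [-0.6, 0.3], [-0.1, -0.8], [-0.3, -0.2], [-0.7, 0.9]]
station [ 0.53495035 -0.20764873  0.03273925] [ 0.  -0.7 -1.6 -0.1  0.5  0.3  0.   1.8 -1.4 -0.  -0.4]
```

View pics/ov.png

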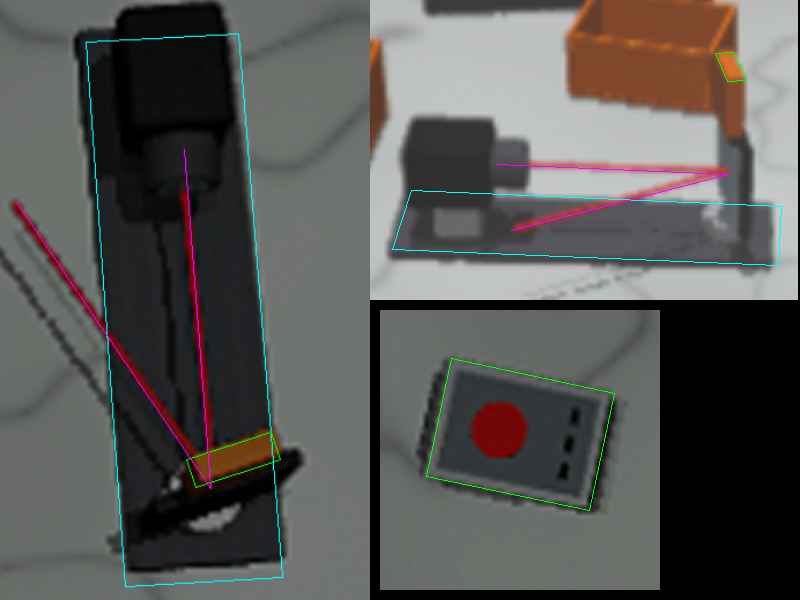

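Fits agree within about 2 mm; the base edges suggest a station yaw nearer 0.05, so I'll use that. Next is a reachability check for pick, place and mirror poses.

```bash
cat > plan.py <<'E'
from h import *
from rig import manip
U=np.load("est.npz")["U"]; S=np.array([.5355,-.208,.05]); MC=np.array([.515,.1232,.002]); MY=.148
phi=np.deg2rad(52)
def tool(Ru,sg):   # unit rotation -> tool rotation
    z=np.array([0,-np.sin(phi),-np.cos(phi)]); y=np.array([sg,0,0.]); x=np.cross(y,z)
    return Ru*R.from_matrix(np.c_[x,y,z])
def tcp(c,Rt,back=0): return np.asarray(c)-Rt.apply([0,0,.003+back])
RuP=R.from_euler("z",U[2])*R.from_euler("x",25,degrees=True); cP=np.array([U[0],U[1],.039])
RuQ=R.from_euler("z",MY)*R.from_euler("x",90,degrees=True); cQ=MC+[0,0,.042]
def mir(th,sg):  # tool down, y along mirror normal
    a=S[2]+np.pi/12+th; y=sg*np.array([np.cos(a),np.sin(a),0]); z=np.array([0,0,-1.])
    return R.from_matrix(np.c_[np.cross(y,z),y,z])
E
python3 - <<'E'
from plan import *
for sg in(1,-1):
    for nm,c,Rt,b in [("pre",cP,tool(RuP,sg),.1),("pick",cP,tool(RuP,sg),0),("place",cQ,tool(RuQ,sg),0),("ret",cQ,tool(RuQ,sg),.1)]:
        q=manip.solve_ik(tcp(c,Rt,b),Rt.as_rotvec());print(sg,nm,None if q is None else np.round(q,2))
    for th in(0,.53):
        q=manip.solve_ik([S[0],S[1],.119],mir(th,sg).as_rotvec());print(sg,"mir",th,None if q is None else np.round(q,2))
E
```

```text
1 pre [ 0.75  0.67  1.6  -0.28  1.27  1.1 ]
1 pick [ 0.71  0.77  1.7  -0.32  1.08  1.13]
1 place [-0.11  0.74  1.91  0.86  0.91 -0.94]
1 ret [-0.22  0.61  1.87  0.72  1.07 -0.85]
1 mir 0 [-0.39  0.54  1.82 -0.    0.78 -0.7 ]
1 mir 0.53 [-0.39  0.54  1.82 -0.    0.78 -1.23]
-1 pre [ 0.75  0.67  1.6  -0.28  1.27 -2.05]
-1 pick [ 0.71  0.77  1.7  -0.32  1.08 -2.02]
-1 place [-0.11  0.74  1.91  0.86  0.91  2.2 ]
-1 ret [-0.22  0.61  1.87  0.72  1.07  2.29]
-1 mir 0 [-0.39  0.54  1.82 -0.    0.78  2.44]
-1 mir 0.53 [-0.39  0.54  1.82 -0.    0.78  1.91]
```

```bash
python3 - <<'E'
from plan import *
Rt=tool(RuP,1);o=Rt.as_rotvec()
manip.move_to(tcp(cP,Rt,.1),o)
manip.servo_line(tcp(cP,Rt,0),o,rate=.12)
print("F",np.round(manip.get_contact_force(),1))
manip.command_gripper(.05,60)
print(manip.get_width(),manip.get_grip_force(),np.round(manip.get_contact_force(),1))
manip.servo_line(tcp(cP+[0,0,.12],Rt,0),o,rate=.15)
print(manip.get_width(),manip.get_time(),np.round(manip.get_contact_force(),1))
RQ=tool(RuQ,1)
manip.move_to(tcp(cQ+[0,0,.08],RQ,0),RQ.as_rotvec())
c=manip.camera("side");t=manip.camera("top")
pickle.dump({"side":c,"top":t},open("c1.pkl","wb"))
a=cv2.resize(c["image"][220:400,240:440],(400,360));b=cv2.resize(t["image"][190:340,140:300],(384,360))
cv2.imwrite("pics/carry.png",np.hstack([a,b])[:,:,::-1]);print(manip.get_time())
E
```

```text
F [ 0.3  0.7 -0. ]
0.05907316107931158 64.90650415420532 [0.1 0.1 5.5]
0.05971357567812605 3.6333 [ 0.1 -1.2 -2. ]
5.375
```

View pics/carry.png

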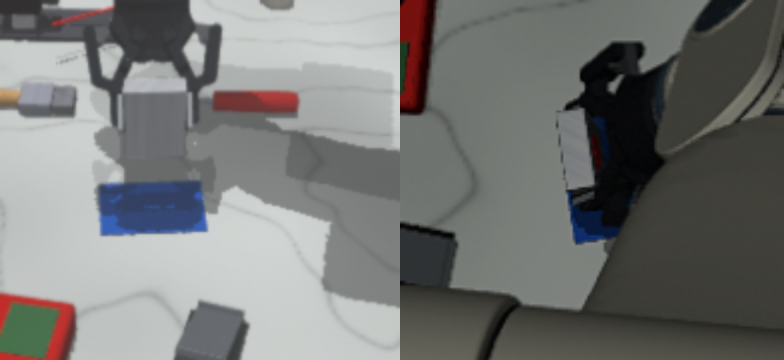

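The unit is held upright above the mat, plain back toward the side camera, red dot toward the mirror. Lower to contact and look.

```bash
python3 - <<'E'
from plan import *
RQ=tool(RuQ,1)
manip.servo_line(tcp(cQ+[0,0,.008],RQ,0),rate=.12)
manip.hold(.2);f0=np.array(manip.get_contact_force())
for k in range(14):
    h=.007-.001*k
    manip.servo_line(tcp(cQ+[0,0,h],RQ,0),rate=.02)
    f=np.array(manip.get_contact_force())-f0
    if f[2]>4: break
print(h,f.round(1),np.round(manip.get_torque(),2),manip.get_width())
c=manip.camera("side");t=manip.camera("top")
pickle.dump({"side":c,"top":t},open("c2.pkl","wb"))
# overlay predicted unit
uc=np.array([[x,y,z] for x in(-30,30) for y in(-42,42) for z in(-11,11)])/1e3
for n,cc in(("side",c),("top",t)):
    im=cv2.resize(cc["image"][:,:,::-1],None,fx=4,fy=4,interpolation=cv2.INTER_CUBIC)
    for P in([[-30,-42,-11],[30,-42,-11],[30,42,-11],[-30,42,-11]],[[-30,42,-11],[30,42,-11],[30,42,11],[-30,42,11]]):
        cv2.polylines(im,[(w2px(cc,RuQ.apply(np.array(P)/1e3)+cQ)*4+1.5).round().astype(int)],True,(0,255,0),1)
    if n=="side":a=im[4*260:4*350,4*270:4*365]
    else:b=im[4*220:4*310,4*190:4*285]
cv2.imwrite("pics/down.png",np.hstack([a,b]));print(manip.get_time())
E
```

```text
0.0 [-2.1 -3.2 12.1] [0.12 0.59 0.25] 0.059215570473038236
8.425
```

View pics/down.png

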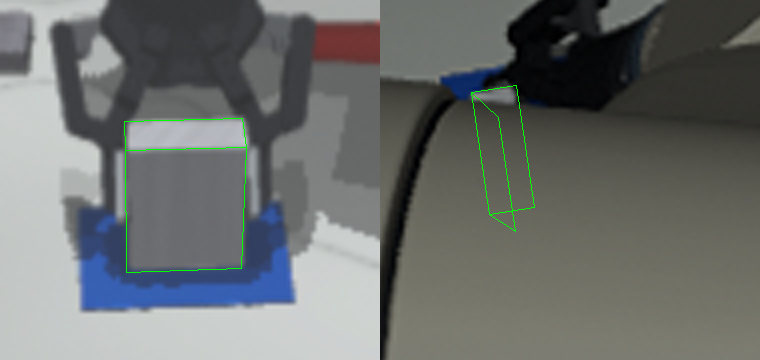

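The standing unit matches the predicted outline on the mat, at about side px (316,308). Release, retract, and go above the mirror tab with a look.

```bash
python3 - <<'E'
from plan import *
RQ=tool(RuQ,1)
manip.command_gripper(.085)
manip.hold(.2)
manip.servo_line(tcp(cQ,RQ,.10),rate=.12)
manip.servo_line(tcp(cQ,RQ,.10)+[0,-.04,.12],rate=.2)
Rm=mir(0,1)
manip.move_to([S[0],S[1],.22],Rm.as_rotvec())
c=manip.camera("side");t=manip.camera("top")
pickle.dump({"side":c,"top":t},open("c3.pkl","wb"))
ax=[[S[0],S[1],.133]]
im=[]
for n,cc in(("side",c),("top",t)):
    i=cv2.resize(cc["image"][:,:,::-1],None,fx=3,fy=3,interpolation=cv2.INTER_CUBIC)
    g=cQ[:2]; P=RuQ.apply(np.array([[-30,42,-11],[30,42,-11],[30,42,11],[-30,42,11]])/1e3)+cQ
    cv2.polylines(i,[(w2px(cc,P)*3+1).round().astype(int)],True,(0,255,0),1)
    a,b=(230,170) if n=="side" else (195,120)
    im.append(i[3*b:3*(b+180),3*a:3*(a+133)] if n=="side" else cv2.resize(i[3*b:3*(b+180),3*a:3*(a+220)],(400,327)))
o=np.zeros((540,800,3),np.uint8);o[:,:399]=im[0];o[:327,399:799]=im[1]
cv2.imwrite("pics/mir0.png",o);print(manip.get_time())
E
```

```text
11.8
```

View pics/mir0.png

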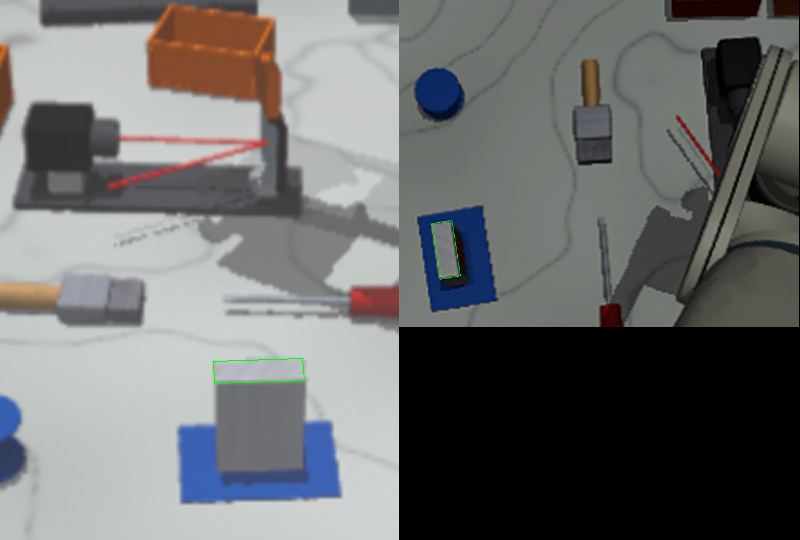

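The unit stands in the mid-mat with its top edge on the predicted outline. The mirror tab is free at about side px (320,200). Grip the tab.

```bash
python3 - <<'E'
from plan import *
Rm=mir(0,1)
manip.command_gripper(.06)
manip.servo_line([S[0],S[1],.119],rate=.12)
print(np.round(manip.get_contact_force(),1))
manip.command_gripper(.0,25)
manip.hold(.2)
print(manip.get_width(),manip.get_grip_force(),"F tool",np.round(Rm.inv().apply(manip.get_contact_force()),1),np.round(manip.get_torque(),2))
E
cat > beam.py <<'E'
from plan import *
def beam(tag):
    """beam direction (world) & lateral miss at the seal, from side picture"""
    c=manip.camera("side");im=c["image"]
    cv2.imwrite(f"pics/{tag}.png",cv2.resize(im[150:350,230:400],(680,600*680//510))[:600,:,::-1])
    np.save(tag+".npy",im);pickle.dump(c,open(tag+".pkl","wb"))
    return c
E
```

```text
[-0.1 -0.  -0.5]
0.011336544749267994 28.534415066242218 F tool [ 1.7  3.3 -5.7] [ 0.43 -0.27  0.1 ]
```

```bash
python3 - <<'E'
from beam import *
seal=(RuQ.apply([0,.010,.011])+cQ); d=seal[:2]-S[:2]; ang=np.arctan2(d[1],d[0])
th=(ang-S[2]-np.pi/6)/2; print("seal",seal,"ang",ang,"th",th)
manip.command_gripper(.0,40)
for k in range(1,7): manip.move_to([S[0],S[1],.119],mir(th*k/6,1).as_rotvec())
manip.hold(.3)
print(manip.get_width(),np.round(manip.get_contact_force(),1),np.round(manip.get_torque(),2),manip.get_time())
c=beam("turn1")
E
```

```text
seal [0.51662206 0.11232025 0.054     ] ang 1.629662807880966 th 0.5280320161413337
0.011609747279120033 [-2.4 -1.1  8.2] [-0.29  0.33 -0.11] 15.875
```

View pics/turn1.png

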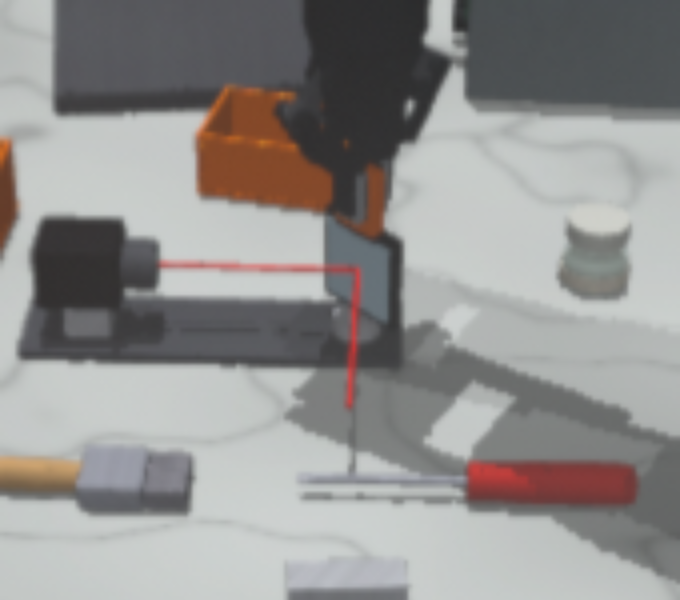

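The mirror has turned and the reflected beam runs from px (319,217) to (317,252), nearly straight toward the unit. Now I measure the miss numerically.

```bash
cat >> beam.py <<'E'
def miss(c):
    im=c["image"].astype(int); seal=RuQ.apply([0,.010,.011])+cQ
    r=np.clip(im[...,0]-im[...,1:].max(2)-15,0,None); pts=[]
    for v in range(221,251):
        w=r[v,308:328]
        if w.sum()>40: pts.append((308+(w*np.arange(20)).sum()/w.sum(),v))
    P=px2w(c,pts,.054); k=np.polyfit(P[:,1],P[:,0],1)
    n=RuQ.apply([1,0,0])[:2]; y=seal[1]
    x=np.polyval(k,y); 
    sd=np.std(P[:,0]-np.polyval(k,P[:,1]))
    return len(pts),P[0],P[-1],np.pi/2-np.arctan(k[0]),np.polyval(k,S[1]),x-seal[0],sd
E
python3 - <<'E'
from beam import *
c=pickle.load(open("turn1.pkl","rb"));print(miss(c))
# pixel check: mean colour columns and unit top edges in same image
print((w2px(c,[RuQ.apply([0,.01,.011])+cQ,[S[0],S[1],.054]])).round(1))
t=manip.camera("top")["image"];cv2.imwrite("pics/top_t.png",cv2.resize(t[140:320,190:430],(800,600))[:,:,::-1])
E
```

```text
(30, array([ 0.53464982, -0.19329312,  0.054     ]), array([ 0.52865767, -0.0672671 ,  0.054     ]), np.float64(1.6196115289722326), np.float64(0.535445019636822), np.float64(0.003174026495800897), np.float64(0.0001044588825966388))
[[315.2 301.4]
 [318.9 217.9]]
```

View pics/top_t.png

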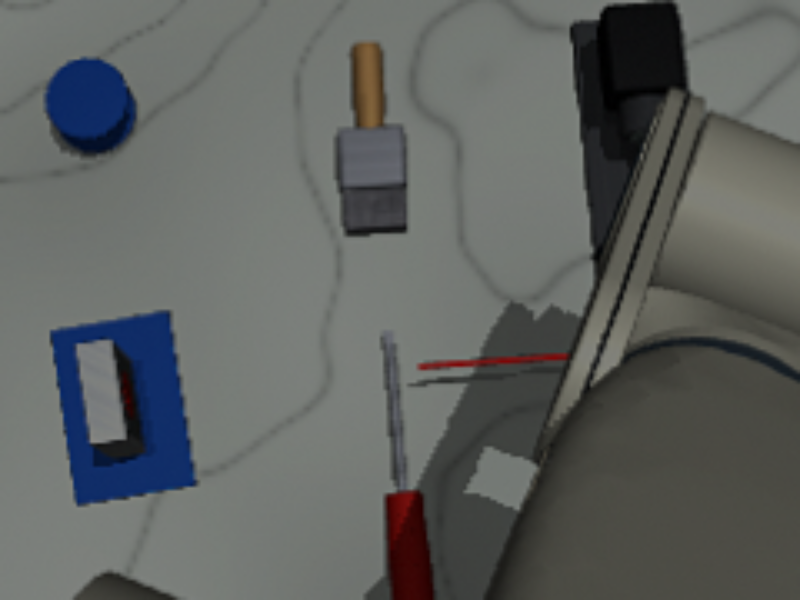

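The top view agrees: the beam extends to about (130,387), and the dot is at about (128,395). That is ~3 mm off centre, so I apply a small correction, verify and hand in.

```bash
python3 - <<'E'
from beam import *
manip.move_to([S[0],S[1],.119],mir(.528+.0055,1).as_rotvec()); manip.hold(.4)
m=miss(beam("turn2"));print(m[3:],manip.get_width(),np.round(manip.get_contact_force(),1),manip.get_time())
if abs(m[5])<.004:
    manip.hold(.5); m=miss(beam("turn3"));print(m[5]); print(manip.sign_off())
E
```

```text
(np.float64(1.629880692729262), np.float64(0.5353705786891159), np.float64(-0.00019945755153893963), np.float64(9.636951901627421e-05)) 0.011656670969652273 [-2.8 -2.3  9. ] 16.675
-0.00018784907949431773
the job is handed in; nothing more can be done
None
```

Done and handed in at about 17 s. The unit stands upright mid-mat with its dot facing the mirror, and the arm still holds the mirror with the sight line measured 0.2 mm from the dot's estimated centre (camera calibration is good to about 2 mm).

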